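Pin the swivel fixture to its index ring

TASK

Lock the swivel fixture so that it cannot turn while the cover screws of the clamped module are driven: take the lock pin with the long ribbed grip out of its block, find the hole under the plate by feel through the plate's bush, and push the pin fully home through plate and ring, without forcing it. Leave the blanking plug in the block and everything else on the bench where it is.

Things in the scene. Friction and masses are not known exactly. Their poses are not given: they have to be found in the camera images.
- turntable: Swivel fixture: fixed round grey base (252 mm across, bolted ears to 153 mm from the centre) that carries a turning plate. Origin on the swivel axis at the bench surface, axes of the base, z up. A narrow steel pointer block stands at the edge of the base on its -x side, 122 mm from the axis, its top 10 mm below the plate's top.
- plate (a joint): Angle (rad) of the turning plate, positive counter-clockwise from above; at 0 its bush is in line with the pointer (base's -x). Aluminium disc 236 mm across, 12 mm thick, top 50 mm above the bench; range -1.6 to 1.6; light friction (0.12 N m), stays where left. A module is clamped on it; module and clamps reach 37 mm above the plate and stay 60 mm clear of the bush.
- plate_bush (a point): Centre of the plate's only lock bush, at the plate's top surface: a vertical through hole of 13 mm in a dark steel ring, 85 mm from the swivel axis; it turns with the plate.
- ring_axis (a point): Point on the swivel axis level with the top of the index ring: a flat steel disc fixed in the base, 16 mm below the plate's top and covered by the plate. Its one bore (14 mm, 26 mm deep) is 85 mm from the axis. Its setting is unknown: the bore lies within 0.25 rad either side of the base's -x, out of sight. The pin's nose slides on the ring and starts to drop within 4 mm of the bore's centre.
- lock_pin: Lock pin, 92 mm long, 0.15 kg: 12 mm steel shank with bullet nose (6 mm flat tip, full width 8 mm up), 24 mm collar 40 to 46 mm above the tip, then a straight ribbed black grip, 21 mm across, 46 mm long, to grasp. Origin at the tip, z towards the grip. Starts upright in a hole of the block, collar on the block. With its nose on the ring the collar is 24 mm above the plate.
- pin_collar (a point): Centre of the underside of the lock pin's collar, 40 mm above the tip.
- blank_plug: Blanking plug in the block's other hole: a low mushroom head of 34 mm across and 14 mm high on a 12 mm shank that is only 24 mm long. Origin at the tip of its shank, z up. Not needed: too short to reach the ring.
- pin_block: Dark steel block fixed to the bench, 52 x 124 x 46 mm (x, y, z), origin at the centre of its underside. It has two vertical holes of 13.4 mm, at y = -36 mm and +36 mm of its own frame, for the pin and the plug, either way round.
- flux_bottle: Small brown bottle, 33 mm across, 102 mm high, standing. Bystander.
- solder_spool: Spool standing on its flange, 63 mm across, 70 mm high. Bystander.
- flux_pot: Black pot, 62 mm across, 42 mm high. Bystander.
- tape: Roll of black tape lying flat, 62 mm across, 19 mm high. Bystander.
Things that resemble listed ones, but are neither listed nor needed, are in the scene too. Leave any green look-alike of the lock_pin alone.

How it is judged (in metres and radians):
On the way:
1. the lock pin has been drawn clear of its block (height (world z) of lock_pin above 0.052 m), for 0.1 s.
At the end, for the whole second after the job is handed in: The lock pin stands upright (within 0.1 rad) and at rest in the plate's bush (within 4 mm of its centre) with its collar down on the plate (gap under 3 mm), so that its shank passes through the plate into the index ring's bore; the blanking plug and the bystanders are where they were (z of pin_collar in the frame of plate_bush between -0.003 and 0.003 m and horizontal distance between lock_pin and plate_bush below 0.004 m and angle between lock_pin's own z axis and vertical below 0.1 rad and linear speed of lock_pin below 0.02 m/s); the robot touches nothing.
It fails at once if the pin is forced: pressed against the fixture with more than 100 N (contact force between lock_pin and turntable above 100 N).
It fails at once if the blanking plug is taken out of the block (distance of blank_plug from where it was at the start of the episode above 0.015 m).
It fails at once if a bystander is shoved by more than 30 mm (distance of any of flux_bottle, solder_spool, flux_pot, tape from where it was at the start of the episode above 0.03 m).
It also fails if it takes over 61 s, if anything falls off the work surface, if the arm or the gripper's body presses on something with over 40 N, if the wrist force passes 120 N, or if a joint passes its speed limit or range.

ROBOT

A 6-joint arm with a two-finger parallel gripper is mounted at the origin on a cart in front of the work surface, level with it; the furniture and walls round the work are solid. World frame = base frame: x ahead of the robot, y to its left, z up, the work surface at z = 0. Lengths are in m, angles in degrees, forces in N, time in s.
With the tool pointing down it reaches from about 0.3 to 0.775 m from the base axis. Payload 14.6 kg.
Tool frame: the origin (TCP) lies at the centre of the arm's flange, where the gripper is bolted on; the fingertips stand 199 mm ahead of it and the grasp point (between the pads) lies 180 mm ahead of it; z points along the fingers, x is the direction in which the jaws open and shut, and the axes are right-handed (so a half turn about z gives the same grasp; the last joint's range is limited). The gripper opens to 94 mm and grips with 3 to 60 N. Pads are 16 mm wide; open, the fingers measure 119 mm over their backs; the gripper's body (75 mm by 177 mm) begins 78 mm behind the grasp point.
Start: joints at [-72.972, 17.183, 87.147, -0, 75.671, -3.816], TCP at [0.196, -0.514, 0.405] pointing down, gripper open.
Joint ranges: [-173.82, 173.82], [-45.26, 126.66], [13.44, 144.39], [-59.66, 239.66], [0, 175.72], [-146.38, 146.38]. Speed limits (degrees/s): [127.2, 127.2, 147.25, 180, 180, 180].

INTERFACE

Orientations are given as [roll, pitch, yaw] about the fixed x, y, z axes, in that order (R = Rz(yaw) Ry(pitch) Rx(roll)).
In Python, from plant import manip gives the robot as it stands.
- The arm moves only by the shell command python3 -m inch 'ROWS' [FORCE]. ROWS is JSON, a list of rows, each an object of numbers: "grip": the finger opening in mm, from 0 to 94; "x", "y", "z": the shift along the tool's x, y, z in mm; "wx", "wy", "wz": the turn, a rotation vector about the tool's x, y, z in degrees. In form: [{"grip": .., "x": .., "y": .., "z": .., "wx": .., "wy": .., "wz": ..}, ...]. A call has 1 to 20 rows; each row is the pose to reach, as a shift and turn from the pose commanded when the call began, along the tool's axes at that moment; what a row does not reach only later rows make up. A row lasts 1/12 s, in which the tool goes at most 41.7 mm and 7.16 degrees, less where a joint would pass 70% of its speed; a pose out of reach is approached as far as the arm can. A call with a gripper value outside its range is refused whole. The fingers move at their own pace and stop on an object; FORCE is the grip in N (left out, the last holds). Time passes only in rows, so rows that repeat a pose let the fingers close. It gives the time, the measured TCP pose, the force and the opening at its end, in the units of the state.
- manip.state(): the state, without advancing time (a new reading comes with each control period).
- manip.grab_frame(name): name is "side" or "top" or "wrist"; returns a dict with "image" (400x640x3 uint8, blue, green, red), "depth" (400x640 float32, m along the optical axis (not along the pixel's ray), 0 where there is no reading), "camera_matrix" (3x3 intrinsics, pixels), "position" and "rotation" of the camera in the world. Camera axes: x right, y up, looking along -z (the intrinsics and any distortion apply to the point x, -y, -z); pixel columns grow to the right and rows downward; lengths in m; the calibration is good to about 2 mm. The wrist camera is an equidistant fisheye: a pixel r from the principal point sees the ray r / f radians off the axis. A picture is of the moment at which its call begins.
- manip.finish_job(): hands the job in, once; it reports no verdict.
Trained networks look in the newest picture that a camera, given by its name, has taken for a name from the list of things; names that differ only in an ending like _2 or _b are one class to them, and where a whole thing is asked for, a point or a joint stands for the part that bears it (a point fixed in the world has none). Each returns a list of dicts, best first, with "conf" (0 to 1); they miss things now and then, are a little off and sometimes report something else, mostly with a low value. They report only what shows in the picture. A call takes as long as a camera call. They do not tell look-alikes from the thing itself.
- manip.trace(thing, camera): "mask" (400x640 bool, what is visible of it) and "bbox" ([left, top, width, height] in pixels, round what is visible of it).
The state is a dict: "time_s": time; "q": joint angles; "qd": joint speeds; "joint_efforts": joint torques, N m; "tcp_pos": TCP position; "orientation": TCP orientation; "wrist_force": force on the tool from outside, world axes, zero at the start; "moment": the same for the moment, N m; "gripper_width": finger opening in m.
Only numpy, scipy, OpenCV 4.12 (cv2) and the standard library are available. Lean on these libraries where they do the work, as an engineer would, in place of code of your own. Each camera call takes 0.05 s, during which the arm holds its last target. There are 200 camera calls.

## Working session

There is one attempt and no reset: what is moved stays moved. The work goes in short steps, Python scripts to look and compute and a shell command to move; the robot and the scene stay as the last step left them, time stands still between calls to the robot, and variables do not carry over. Pictures are saved under pics/ and viewed, about 8 in all and at most 12, crops included, and the job is handed in when it is done.

```bash
mkdir -p pics
cat > h.py <<'E'
from plant import manip
import numpy as np, cv2
def pts(f):
    K=f["camera_matrix"];d=f["depth"];v,u=np.mgrid[:400,:640]
    x=(u-K[0,2])/K[0,0]*d;y=(v-K[1,2])/K[1,1]*d
    P=np.stack([x,-y,-d],-1)@np.array(f["rotation"]).T+np.array(f["position"])
    P[d<=0]=np.nan
    return P
E
ls
python3 - <<'E'
from h import *
ims=[]
for c in ["top","side"]:
    f=manip.grab_frame(c);P=pts(f);cv2.imwrite(f"pics/{c}1.png",f["image"])
    np.savez(f"{c}.npz",P=P,im=f["image"])
    print(c,f["camera_matrix"],f["position"],f["rotation"])
    for t in ["turntable","plate","plate_bush","lock_pin","blank_plug","pin_block","flux_bottle","solder_spool","flux_pot","tape"]:
        for r in manip.trace(t,c)[:3]:
            q=P[r["mask"]];q=q[~np.isnan(q[:,0])]
            if len(q): print(t,round(r["conf"],2),r["bbox"],np.median(q,0).round(3),np.percentile(q[:,2],98).round(3))
print(manip.state())
E
```

```text
h.py
picsTraceback (most recent call last):
  File "<stdin>", line 4, in <module>
  File "h.py", line 6, in pts
    P=np.stack([x,-y,-d],-1)@np.array(f["rotation"]).T+np.array(f["position"])
      ~~~~~~~~~~~~~~~~~~~~~~~~~~~~~~~~~~~~~~~~~~~~~~~~^~~~~~~~~~~~~~~~~~~~~~~~
ValueError: operands could not be broadcast together with shapes (400,640) (3,)
```

```bash
sed -i 's/np.array(f\["rotation"\]).T/Rot.from_euler("xyz",f["rotation"],degrees=True).as_matrix().T/; s/^import numpy/from scipy.spatial.transform import Rotation as Rot\nimport numpy/' h.py
python3 - <<'E'
from h import *
for c in ["top","side"]:
    f=manip.grab_frame(c);P=pts(f);cv2.imwrite(f"pics/{c}1.png",f["image"])
    np.savez(f"{c}.npz",P=P,im=f["image"])
    print(c,f["camera_matrix"],f["position"],f["rotation"])
    for t in ["turntable","plate","plate_bush","lock_pin","blank_plug","pin_block","flux_bottle","solder_spool","flux_pot","tape"]:
        for r in manip.trace(t,c)[:3]:
            q=P[r["mask"]];q=q[~np.isnan(q[:,0])]
            if len(q): print(t,round(r["conf"],2),r["bbox"],np.median(q,0).round(3),np.percentile(q[:,2],98).round(3))
print(manip.state())
E
```

```text
top [[439.9422707    0.         319.72663175]
 [  0.         439.9422707  202.17769286]
 [  0.           0.           1.        ]] [ 0.32356934 -0.03475312  1.23686022] [ 7.92665351e+00  4.88244994e-02 -8.97001745e+01]
turntable 0.8 [258.7, 128.4, 99.8, 88.6] [0.569 0.003 0.05 ] 0.074
plate 0.7 [261.8, 127.3, 86.0, 86.8] [0.575 0.005 0.051] 0.074
plate 0.33 [261.3, 128.2, 90.4, 90.9] [0.568 0.002 0.05 ] 0.074
plate_bush 0.76 [265.0, 130.8, 85.6, 83.7] [0.574 0.005 0.051] 0.074
lock_pin 0.56 [409.7, 198.7, 15.5, 7.9] [ 0.486 -0.291  0.094] 0.101
lock_pin 0.46 [441.8, 257.2, 13.8, 8.3] [ 0.329 -0.365  0.088] 0.097
lock_pin 0.3 [258.3, 126.3, 97.6, 93.1] [0.569 0.003 0.05 ] 0.074
blank_plug 0.52 [384.0, 198.1, 12.1, 10.0] [ 0.48  -0.224  0.063] 0.068
pin_block 0.88 [380.3, 194.0, 47.0, 23.7] [ 0.478 -0.26   0.046] 0.052
solder_spool 0.92 [367.8, 134.4, 31.1, 27.1] [ 0.644 -0.205  0.068] 0.074
flux_pot 0.86 [396.6, 142.1, 27.0, 24.7] [ 0.636 -0.288  0.012] 0.045
tape 0.64 [202.5, 232.6, 21.3, 21.2] [0.378 0.267 0.018] 0.023
side [[404.04517099   0.         313.90923017]
 [  0.         40
[... 1163 characters left out ...]
.6] [ 0.573 -0.02   0.05 ] 0.075
{'time_s': 1.15, 'q': array([-7.29708209e+01,  1.71829368e+01,  8.71474479e+01,  2.45472698e-04,
        7.56698603e+01, -3.81441550e+00]), 'qd': array([ 0.02285088,  0.0959982 ,  0.01024592, -0.02450256, -0.01731376,
        0.08527462]), 'joint_efforts': array([-5.76601924e-04, -5.31664538e+01, -3.52915084e+01,  7.08475616e-02,
        2.12695543e-02,  6.72597807e-06]), 'tcp_pos': array([ 0.19570792, -0.51399178,  0.40464203]), 'orientation': array([-1.79999746e+02,  2.28647621e-04, -6.91564661e+01]), 'wrist_force': array([-0.37138458,  0.10389257,  0.15197251]), 'moment': array([-0.02895673,  0.01463888, -0.00036309]), 'gripper_width': 0.09404585615257335}
```

View pics/top1.png

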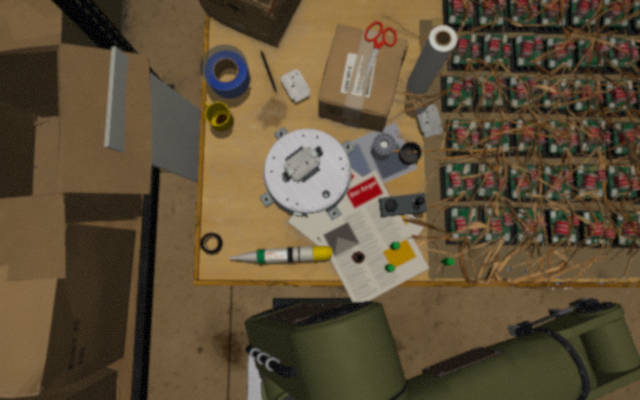

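View pics/side1.png

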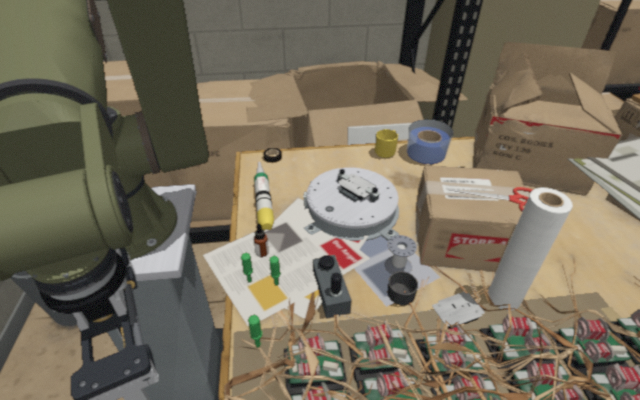

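Run:
```python
from h import *
from scipy.optimize import least_squares
a=np.load("top.npz");P=a["P"];im=a["im"]
for nm in ["top","side"]:
    Q=np.load(nm+".npz")["P"].reshape(-1,3)
    m=(np.hypot(Q[:,0]-.575,Q[:,1]-.003)<.16)&(abs(Q[:,2]-.05)<.004)
    q=Q[m]; 
    # rim: farthest per angle bin
    c=np.array([.575,.003])
    for _ in range(5):
        d=q[:,:2]-c;an=np.arctan2(d[:,1],d[:,0]);r=np.hypot(*d.T)
        b=((an+np.pi)/(2*np.pi)*48).astype(int)
        R=np.array([q[b==i][np.argmax(r[b==i]),:2] for i in range(48) if (b==i).any()])
        s=least_squares(lambda p:np.hypot(R[:,0]-p[0],R[:,1]-p[1])-p[2],[*c,.118],loss="soft_l1",f_scale=.002).x;c=s[:2]
    print(nm,"centre",s,"z",np.median(q[:,2]))
    m=(abs(Q[:,0]-.487)<.04)&(abs(Q[:,1]+.30)<.03)&(Q[:,2]>.075)
    print("pin",np.nanmedian(Q[m],0),m.sum(),np.nanmin(Q[m],0),np.nanmax(Q[m],0))
    m=(abs(Q[:,0]-.48)<.05)&(abs(Q[:,1]+.26)<.08)&(abs(Q[:,2]-.046)<.004)
    print("block",cv2.minAreaRect(Q[m][:,:2].astype(np.float32)*1000))
    m=(abs(Q[:,0]-.48)<.03)&(abs(Q[:,1]+.224)<.03)&(Q[:,2]>.054)
    print("plug",np.nanmedian(Q[m],0),m.sum())
c1=cv2.resize(im[115:225,250:365],None,fx=5,fy=5,interpolation=cv2.INTER_CUBIC)
cv2.imwrite("pics/c1.png",c1)
s=np.load("side.npz")["im"]
cv2.imwrite("pics/c2.png",cv2.resize(s[155:325,220:420],None,fx=4,fy=3.5,interpolation=cv2.INTER_CUBIC))
```

```text
top centre [0.57795246 0.00417924 0.11744337] z 0.05031421564108851
pin [ 0.48748671 -0.29355742  0.09635089] 65 [ 0.47855943 -0.30692659  0.07618434] [ 0.49770896 -0.28537716  0.10139693]
block ((484.7581481933594, -260.24151611328125), (52.25257110595703, 124.2883071899414), 6.948254108428955)
plug [ 0.48008371 -0.2243715   0.06341917] 124
side centre [0.57709856 0.00143119 0.11773846] z 0.04967429090104991
pin [ 0.48811402 -0.3034345   0.09347898] 140 [ 0.47812129 -0.30963193  0.07509921] [ 0.49939094 -0.2896924   0.09968853]
block ((484.7591857910156, -261.70281982421875), (53.00303268432617, 126.05984497070312), 6.9888129234313965)
plug [ 0.47948017 -0.23035272  0.06309294] 183
```

View pics/c1.png

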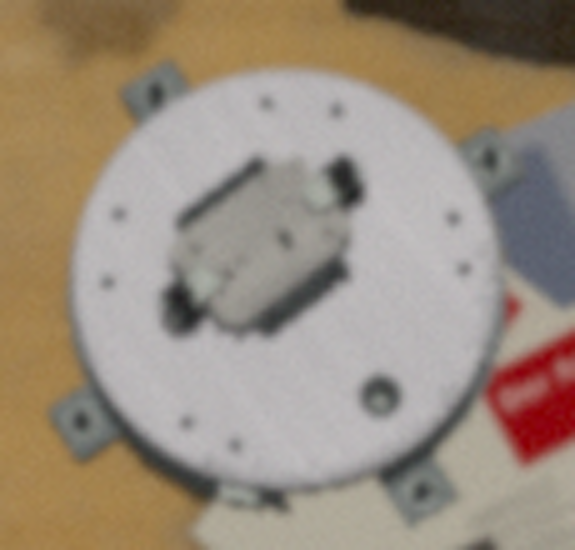

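View pics/c2.png

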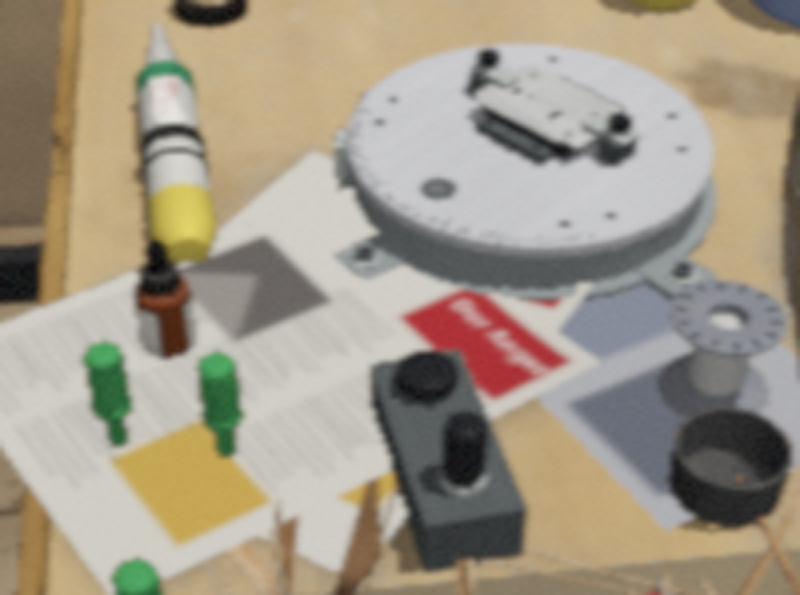

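```bash
cat >> h.py <<'E'
def ray(f,u,v,z):
    K=f["camera_matrix"];R=Rot.from_euler("xyz",f["rotation"],degrees=True).as_matrix()
    d=R@np.array([(u-K[0,2])/K[0,0],-(v-K[1,2])/K[1,1],-1]);o=np.array(f["position"])
    return (o+d*(z-o[2])/d[2])[:2]
def shift(to,s=None):
    s=s or manip.state()
    R=Rot.from_euler("xyz",s["orientation"],degrees=True).as_matrix()
    return (R.T@(np.array(to)-s["tcp_pos"])*1000).round(1)
E
python3 - <<'E'
from h import *
T=dict(camera_matrix=np.array([[439.94,0,319.73],[0,439.94,202.18],[0,0,1]]),position=[.32357,-.03475,1.23686],rotation=[7.92665,.0488,-89.70018])
S=dict(camera_matrix=np.array([[404.045,0,313.909],[0,404.045,196.436],[0,0,1]]),position=[.39453,-.79203,.71158],rotation=[50.34036,.23543,-6.32652])
c=np.array([.5775,.0028])
def show(n,p):
    d=p-c;print(n,p.round(4),"r",np.hypot(*d).round(4),"ang",np.degrees(np.arctan2(d[1],d[0])).round(1))
show("bushT",ray(T,250+380/5-.4,115+396/5-.4,.05)); show("bushS",ray(S,220+438/4-.4,155+188/3.5-.4,.05))
show("pointerT",ray(T,250+243/5-.4,115+494/5-.4,.04))
show("pointerS",ray(S,220+342/4-.4,155+150/3.5-.4,.04))
for e in [(155,95),(490,158),(420,490),(82,420)]: show("ear",ray(T,250+e[0]/5-.4,115+e[1]/5-.4,.012))
print("above pin",shift([.4891,-.2967,.36]))
E
```

```text
bushT [ 0.512  -0.0488] r 0.0834 ang -141.8
bushS [ 0.5121 -0.0487] r 0.0833 ang -141.8
pointerT [0.4589 0.0259] r 0.1208 ang 169.0
pointerS [0.4579 0.0119] r 0.12 ang 175.6
ear [0.6925 0.0807] r 0.1389 ang 34.1
ear [ 0.6562 -0.1117] r 0.139 ang -55.5
ear [ 0.4648 -0.0718] r 0.1351 ang -146.5
ear [0.5035 0.1185] r 0.1373 ang 122.6
above pin [ -98.7 -351.5   44.6]
```

```bash
T='{"grip":45,"x":-98.7,"y":-351.5,"z":44.6,"wz":20.84}'; python3 -m inch '[{"grip":45,"x":-98.7,"y":-351.5,"z":44.6,"wz":20.84},{"grip":45,"x":-98.7,"y":-351.5,"z":44.6,"wz":20.84},{"grip":45,"x":-98.7,"y":-351.5,"z":44.6,"wz":20.84},{"grip":45,"x":-98.7,"y":-351.5,"z":44.6,"wz":20.84},{"grip":45,"x":-98.7,"y":-351.5,"z":44.6,"wz":20.84},{"grip":45,"x":-98.7,"y":-351.5,"z":44.6,"wz":20.84},{"grip":45,"x":-98.7,"y":-351.5,"z":44.6,"wz":20.84},{"grip":45,"x":-98.7,"y":-351.5,"z":44.6,"wz":20.84},{"grip":45,"x":-98.7,"y":-351.5,"z":44.6,"wz":20.84},{"grip":45,"x":-98.7,"y":-351.5,"z":44.6,"wz":20.84},{"grip":45,"x":-98.7,"y":-351.5,"z":44.6,"wz":20.84},{"grip":45,"x":-98.7,"y":-351.5,"z":44.6,"wz":20.84},{"grip":45,"x":-98.7,"y":-351.5,"z":44.6,"wz":20.84},{"grip":45,"x":-98.7,"y":-351.5,"z":44.6,"wz":20.84}]' 40
python3 - <<'E'
from h import *
f=manip.grab_frame("wrist");cv2.imwrite("pics/w1.png",f["image"]);print(f["camera_matrix"],f["position"],f["rotation"])
print(shift([.4891,-.2967,.256]))
E
```

```text
[[309.70691629   0.         322.84198289]
 [  0.         309.70691629 203.05789502]
 [  0.           0.           1.        ]] [ 0.27241248 -0.48358605  0.38370782] [-1.64905683e+01 -2.97159021e-02 -6.91028760e+01]
[ -98.7 -351.5  148.6]invalid input at $[0]: expected keys grip, x, y, z, wx, wy, wz
```

View pics/w1.png

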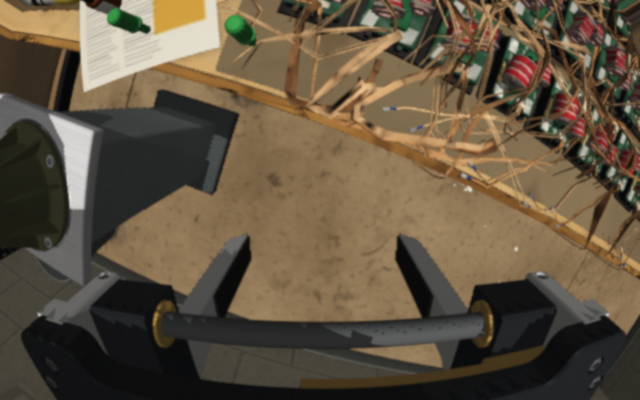

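The move was refused (all keys are needed in each row), so this wrist picture only shows the start pose: open fingers at (235,250) and (405,250), bench edge beyond. I'll send it again with full keys.

```bash
python3 -m inch '[{"grip":45,"x":-98.7,"y":-351.5,"z":44.6,"wx":0,"wy":0,"wz":20.84},{"grip":45,"x":-98.7,"y":-351.5,"z":44.6,"wx":0,"wy":0,"wz":20.84},{"grip":45,"x":-98.7,"y":-351.5,"z":44.6,"wx":0,"wy":0,"wz":20.84},{"grip":45,"x":-98.7,"y":-351.5,"z":44.6,"wx":0,"wy":0,"wz":20.84},{"grip":45,"x":-98.7,"y":-351.5,"z":44.6,"wx":0,"wy":0,"wz":20.84},{"grip":45,"x":-98.7,"y":-351.5,"z":44.6,"wx":0,"wy":0,"wz":20.84},{"grip":45,"x":-98.7,"y":-351.5,"z":44.6,"wx":0,"wy":0,"wz":20.84},{"grip":45,"x":-98.7,"y":-351.5,"z":44.6,"wx":0,"wy":0,"wz":20.84},{"grip":45,"x":-98.7,"y":-351.5,"z":44.6,"wx":0,"wy":0,"wz":20.84},{"grip":45,"x":-98.7,"y":-351.5,"z":44.6,"wx":0,"wy":0,"wz":20.84},{"grip":45,"x":-98.7,"y":-351.5,"z":44.6,"wx":0,"wy":0,"wz":20.84},{"grip":45,"x":-98.7,"y":-351.5,"z":44.6,"wx":0,"wy":0,"wz":20.84},{"grip":45,"x":-98.7,"y":-351.5,"z":44.6,"wx":0,"wy":0,"wz":20.84},{"grip":45,"x":-98.7,"y":-351.5,"z":44.6,"wx":0,"wy":0,"wz":20.84}]' 40
python3 - <<'E'
from h import *
f=manip.grab_frame("wrist");cv2.imwrite("pics/w2.png",f["image"]);print(f["position"],f["rotation"])
print(shift([.4891,-.2967,.256]))
E
```

```text
time_s: 2.37
tcp_pos: [0.4882, -0.2977, 0.3604]
orientation: [-180.0, -0.0, -90.1]
wrist_force: [0.1, -0.3, 0.8]
gripper_width: 0.0452
[ 0.57034272 -0.29689764  0.33946671] [-1.64614497e+01 -5.26040313e-02 -9.00424767e+01]
[ -0.9  -0.8 104.4]
```

View pics/w2.png

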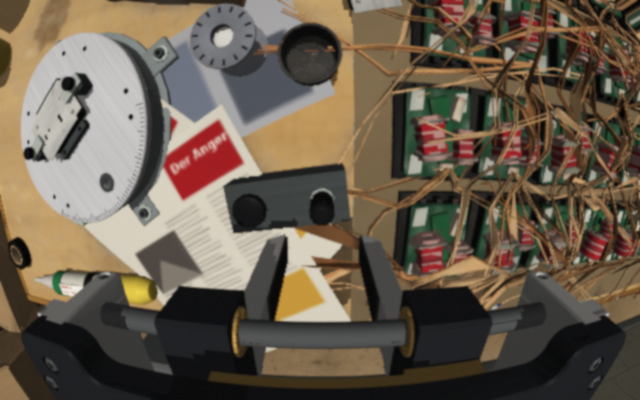

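```bash
python3 -m inch '[{"grip":45,"x":-0.9,"y":-0.8,"z":35,"wx":0,"wy":0,"wz":0},{"grip":45,"x":-0.9,"y":-0.8,"z":70,"wx":0,"wy":0,"wz":0},{"grip":45,"x":-0.9,"y":-0.8,"z":95,"wx":0,"wy":0,"wz":0},{"grip":45,"x":-0.9,"y":-0.8,"z":104.4,"wx":0,"wy":0,"wz":0},{"grip":45,"x":-0.9,"y":-0.8,"z":104.4,"wx":0,"wy":0,"wz":0},{"grip":45,"x":-0.9,"y":-0.8,"z":104.4,"wx":0,"wy":0,"wz":0},{"grip":15,"x":-0.9,"y":-0.8,"z":104.4,"wx":0,"wy":0,"wz":0},{"grip":15,"x":-0.9,"y":-0.8,"z":104.4,"wx":0,"wy":0,"wz":0},{"grip":15,"x":-0.9,"y":-0.8,"z":104.4,"wx":0,"wy":0,"wz":0},{"grip":15,"x":-0.9,"y":-0.8,"z":104.4,"wx":0,"wy":0,"wz":0},{"grip":15,"x":-0.9,"y":-0.8,"z":104.4,"wx":0,"wy":0,"wz":0},{"grip":15,"x":-0.9,"y":-0.8,"z":104.4,"wx":0,"wy":0,"wz":0}]' 40
```

```text
time_s: 3.42
tcp_pos: [0.49, -0.2959, 0.2565]
orientation: [-179.9, -0.0, -90.0]
wrist_force: [-0.8, 0.2, 6.2]
gripper_width: 0.0206
```

```bash
python3 -m inch '[{"grip":15,"x":0,"y":0,"z":-20,"wx":0,"wy":0,"wz":0},{"grip":15,"x":0,"y":0,"z":-50,"wx":0,"wy":0,"wz":0},{"grip":15,"x":0,"y":0,"z":-70,"wx":0,"wy":0,"wz":0},{"grip":15,"x":-25,"y":0,"z":-80,"wx":0,"wy":0,"wz":0},{"grip":15,"x":-60,"y":-5,"z":-80,"wx":0,"wy":0,"wz":0},{"grip":15,"x":-95,"y":-10,"z":-80,"wx":0,"wy":0,"wz":0},{"grip":15,"x":-130,"y":-15,"z":-80,"wx":0,"wy":0,"wz":0},{"grip":15,"x":-165,"y":-20,"z":-80,"wx":0,"wy":0,"wz":0},{"grip":15,"x":-200,"y":-22.9,"z":-80,"wx":0,"wy":0,"wz":0},{"grip":15,"x":-230,"y":-22.9,"z":-80,"wx":0,"wy":0,"wz":0},{"grip":15,"x":-247.7,"y":-22.9,"z":-80,"wx":0,"wy":0,"wz":0},{"grip":15,"x":-247.7,"y":-22.9,"z":-80,"wx":0,"wy":0,"wz":0},{"grip":15,"x":-247.7,"y":-22.9,"z":-80,"wx":0,"wy":0,"wz":0},{"grip":15,"x":-247.7,"y":-22.9,"z":-80,"wx":0,"wy":0,"wz":0}]' 40
python3 - <<'E'
from h import *
f=manip.grab_frame("side");P=pts(f)
g=manip.grab_frame("wrist")
print(manip.state()["tcp_pos"],manip.state()["wrist_force"])
a=cv2.resize(f["image"][130:250,270:420],(500,400),interpolation=cv2.INTER_CUBIC)
b=g["image"][130:280,220:420]
cv2.imwrite("pics/i1.png",np.hstack([a,cv2.resize(b,(300,400))]))
E
```

```text
time_s: 4.58
tcp_pos: [0.5128, -0.0486, 0.3356]
orientation: [180.0, -0.0, -90.0]
wrist_force: [-0.4, -0.2, -2.4]
gripper_width: 0.0207
[ 0.5127565  -0.04899849  0.33557291] [ 0.46966208  0.01108026 -1.42960125]
```

View pics/i1.png

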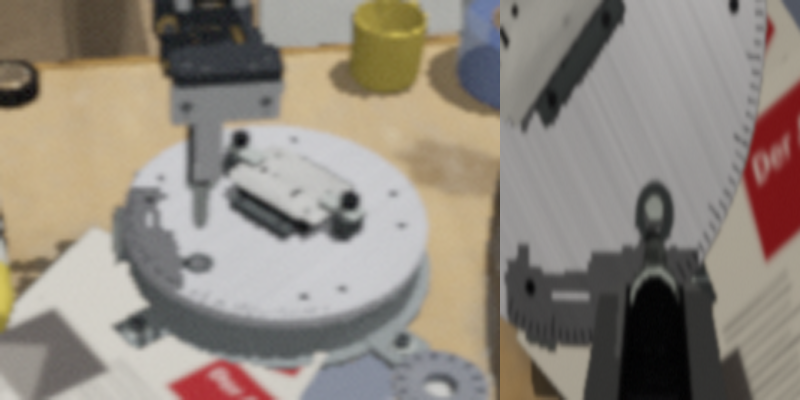

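Run:
```python
from h import *
S=dict(camera_matrix=np.array([[404.045,0,313.909],[0,404.045,196.436],[0,0,1]]),position=[.39453,-.79203,.71158],rotation=[50.34036,.23543,-6.32652])
print("tip",ray(S,330.2-.3,197.5-.3,.085),"bush",ray(S,329.7-.3,208.5-.3,.05))
g=manip.grab_frame("wrist");K=g["camera_matrix"];R=Rot.from_euler("xyz",g["rotation"],degrees=True).as_matrix()
def wr(u,v,z):
    a=np.array([u-K[0,2],v-K[1,2]]);r=np.hypot(*a);t=r/K[0,0]
    d=R@np.array([np.sin(t)*a[0]/r,-np.sin(t)*a[1]/r,-np.cos(t)]);o=np.array(g["position"]);return o+d*(z-o[2])/d[2]
# centroid of bush: dark ring in region
print("wrist bush",wr(220+155*2/3,130+210*150/400,.05),"tip",wr(220+153*2/3,130+252*150/400,.085))
```

```text
tip [ 0.51343743 -0.04788627] bush [ 0.51286422 -0.04837834]
wrist bush [ 0.51124459 -0.04879114  0.05      ] tip [ 0.50924265 -0.04766167  0.085     ]
```

```bash
python3 -m inch '[{"grip":15,"x":0,"y":0.5,"z":15,"wx":0,"wy":0,"wz":0},{"grip":15,"x":0,"y":0.5,"z":30,"wx":0,"wy":0,"wz":0},{"grip":15,"x":0,"y":0.5,"z":36,"wx":0,"wy":0,"wz":0},{"grip":15,"x":0,"y":0.5,"z":40,"wx":0,"wy":0,"wz":0},{"grip":15,"x":0,"y":0.5,"z":43,"wx":0,"wy":0,"wz":0},{"grip":15,"x":0,"y":0.5,"z":46,"wx":0,"wy":0,"wz":0},{"grip":15,"x":0,"y":0.5,"z":46,"wx":0,"wy":0,"wz":0}]' 40
```

```text
time_s: 5.32
tcp_pos: [0.5123, -0.0482, 0.2896]
orientation: [-180.0, -0.0, -90.0]
wrist_force: [0.4, 0.5, -1.7]
gripper_width: 0.0206
```

```bash
for i in 1; do python3 -m inch '[{"grip":15,"x":0,"y":0,"z":1.5,"wx":0,"wy":0,"wz":0},{"grip":15,"x":0,"y":0,"z":3.5,"wx":0,"wy":0,"wz":0},{"grip":15,"x":0,"y":0,"z":3.5,"wx":0,"wy":0,"wz":0}]'; done; python3 -m inch '[{"grip":15,"x":0,"y":0,"z":1,"wx":0,"wy":0,"wz":0},{"grip":15,"x":0,"y":0,"z":1,"wx":0,"wy":0,"wz":0}]';  python3 -m inch '[{"grip":15,"x":0,"y":0,"z":0.7,"wx":0,"wy":0,"wz":0},{"grip":15,"x":0,"y":0,"z":0.7,"wx":0,"wy":0,"wz":0}]'
```

```text
time_s: 5.57
tcp_pos: [0.5123, -0.0481, 0.2861]
orientation: [-180.0, -0.0, -90.0]
wrist_force: [0.4, -0.2, -2.3]
gripper_width: 0.0203
time_s: 5.73
tcp_pos: [0.5123, -0.0481, 0.2852]
orientation: [-180.0, -0.0, -90.0]
wrist_force: [0.3, -1.9, -2.9]
gripper_width: 0.0206
time_s: 5.9
tcp_pos: [0.5123, -0.0481, 0.2845]
orientation: [-180.0, -0.0, -90.0]
wrist_force: [0.4, -1.7, -1.5]
gripper_width: 0.0204
```

```bash
python3 -m inch '[{"grip":15,"x":0,"y":0,"z":0.5,"wx":0,"wy":0,"wz":0},{"grip":15,"x":0,"y":0,"z":0.5,"wx":0,"wy":0,"wz":0}]' | grep -E "tcp|force";  python3 -m inch '[{"grip":15,"x":0,"y":0,"z":0.5,"wx":0,"wy":0,"wz":0},{"grip":15,"x":0,"y":0,"z":0.5,"wx":0,"wy":0,"wz":0}]'| grep -E "tcp|force"
```

```text
tcp_pos: [0.5123, -0.0481, 0.2843]
wrist_force: [-1.2, -2.1, 2.8]
tcp_pos: [0.5124, -0.0481, 0.2842]
wrist_force: [-2.7, -1.1, 9.1]
```

Run:
```python
import numpy as np
c=np.array([.579,.0045]);p=lambda t:c+.085*np.array([np.cos(np.radians(t)),np.sin(np.radians(t))])
for t in range(215,185,-3):
    d=(p(t)-p(218.3))*1000; print(t,"x",-d[1].round(1),"y",-d[0].round(1))
```

```text
215 x -3.9 y 2.9
212 x -7.6 y 5.4
209 x -11.5 y 7.6
206 x -15.4 y 9.7
203 x -19.5 y 11.5
200 x -23.6 y 13.2
197 x -27.8 y 14.6
194 x -32.1 y 15.8
191 x -36.5 y 16.7
188 x -40.9 y 17.5
```

```bash
python3 -m inch '[{"grip":15,"x":0,"y":0,"z":-1.5,"wx":0,"wy":0,"wz":0},{"grip":15,"x":-2,"y":1.5,"z":-1.5,"wx":0,"wy":0,"wz":0},{"grip":15,"x":-3.9,"y":2.9,"z":-1.5,"wx":0,"wy":0,"wz":0},{"grip":15,"x":-7.6,"y":5.4,"z":-1.5,"wx":0,"wy":0,"wz":0},{"grip":15,"x":-11.5,"y":7.6,"z":-1.5,"wx":0,"wy":0,"wz":0},{"grip":15,"x":-15.4,"y":9.7,"z":-1.5,"wx":0,"wy":0,"wz":0},{"grip":15,"x":-15.4,"y":9.7,"z":-1.5,"wx":0,"wy":0,"wz":0}]'
```

```text
time_s: 6.82
tcp_pos: [0.5021, -0.0318, 0.2848]
orientation: [180.0, 0.0, -90.0]
wrist_force: [0.6, 0.5, -2.7]
gripper_width: 0.0199
```

```bash
python3 -m inch '[{"grip":15,"x":-4.1,"y":1.8,"z":0,"wx":0,"wy":0,"wz":0},{"grip":15,"x":-8.2,"y":3.5,"z":0,"wx":0,"wy":0,"wz":0},{"grip":15,"x":-12.4,"y":4.9,"z":0,"wx":0,"wy":0,"wz":0},{"grip":15,"x":-16.7,"y":6.1,"z":0,"wx":0,"wy":0,"wz":0},{"grip":15,"x":-21.1,"y":7,"z":0,"wx":0,"wy":0,"wz":0},{"grip":15,"x":-25.5,"y":7.8,"z":0,"wx":0,"wy":0,"wz":0},{"grip":15,"x":-25.5,"y":7.8,"z":0,"wx":0,"wy":0,"wz":0},{"grip":15,"x":-25.5,"y":7.8,"z":0,"wx":0,"wy":0,"wz":0}]'
python3 - <<'E'
from h import *
f=manip.grab_frame("side");w=manip.grab_frame("wrist")
a=cv2.resize(f["image"][130:250,270:420],(500,400),interpolation=cv2.INTER_CUBIC)
cv2.imwrite("pics/i2.png",np.hstack([a,cv2.resize(w["image"][130:280,220:420],(300,400))]))
c=np.array([.579,.0045]);p=lambda t:c+.085*np.array([np.cos(np.radians(t)),np.sin(np.radians(t))])
for t in np.arange(186,152,-2):
    d=(p(t)-p(188))*1000; print(t,"x",-d[1].round(1),"y",-d[0].round(1))
E
```

```text
time_s: 7.48
tcp_pos: [0.4947, -0.0068, 0.2849]
orientation: [180.0, 0.0, -90.0]
wrist_force: [-0.2, 1.3, -1.6]
gripper_width: 0.0205
186 x -2.9 y 0.4
184 x -5.9 y 0.6
182 x -8.9 y 0.8
180 x -11.8 y 0.8
178 x -14.8 y 0.8
176 x -17.8 y 0.6
174 x -20.7 y 0.4
172 x -23.7 y 0.0
170 x -26.6 y -0.5
168 x -29.5 y -1.0
166 x -32.4 y -1.7
164 x -35.3 y -2.5
162 x -38.1 y -3.3
160 x -40.9 y -4.3
158 x -43.7 y -5.4
156 x -46.4 y -6.5
154 x -49.1 y -7.8
```

View pics/i2.png

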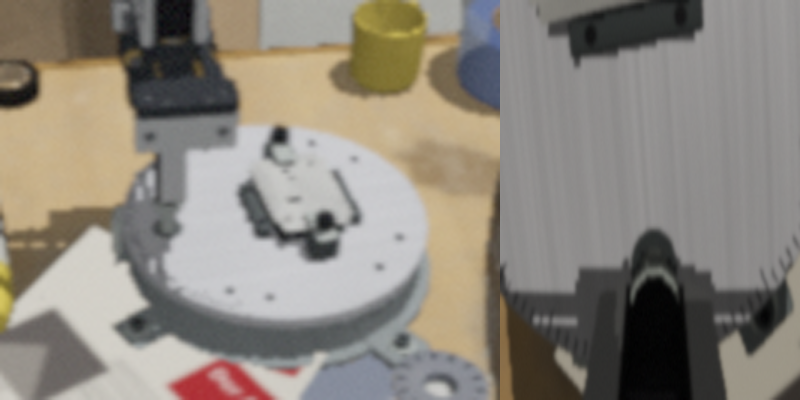

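```bash
g(){ grep -E "tcp|force"|tr '\n' ' ';echo; }
python3 -m inch '[{"grip":15,"x":-2.9,"y":0.4,"z":0,"wx":0,"wy":0,"wz":0},{"grip":15,"x":-5.9,"y":0.6,"z":1,"wx":0,"wy":0,"wz":0},{"grip":15,"x":-5.9,"y":0.6,"z":1.3,"wx":0,"wy":0,"wz":0},{"grip":15,"x":-5.9,"y":0.6,"z":1.3,"wx":0,"wy":0,"wz":0}]'|g
python3 -m inch '[{"grip":15,"x":-1.5,"y":0.1,"z":0,"wx":0,"wy":0,"wz":0},{"grip":15,"x":-3,"y":0.2,"z":0,"wx":0,"wy":0,"wz":0}]'|g
python3 -m inch '[{"grip":15,"x":-1.5,"y":0,"z":0,"wx":0,"wy":0,"wz":0},{"grip":15,"x":-2.9,"y":0,"z":0,"wx":0,"wy":0,"wz":0}]'|g
python3 -m inch '[{"grip":15,"x":-1.5,"y":0,"z":0,"wx":0,"wy":0,"wz":0},{"grip":15,"x":-3,"y":0,"z":0,"wx":0,"wy":0,"wz":0}]'|g
```

```text
tcp_pos: [0.4943, -0.0013, 0.2842] wrist_force: [-2.8, -3.8, 6.3] 
tcp_pos: [0.4941, 0.0014, 0.2842] wrist_force: [0.7, -4.8, 4.0] 
tcp_pos: [0.494, 0.0047, 0.2837] wrist_force: [1.1, -1.6, -0.8] 
tcp_pos: [0.494, 0.0078, 0.2835] wrist_force: [0.8, -2.6, -1.7]
```

```bash
g(){ grep -E "tcp|force"|tr '\n' ' ';echo; }
python3 -m inch '[{"grip":15,"x":0,"y":0,"z":0.6,"wx":0,"wy":0,"wz":0},{"grip":15,"x":0,"y":0,"z":1,"wx":0,"wy":0,"wz":0},{"grip":15,"x":0,"y":0,"z":1,"wx":0,"wy":0,"wz":0}]'|g
python3 -m inch '[{"grip":15,"x":-0.7,"y":0,"z":0.5,"wx":0,"wy":0,"wz":0},{"grip":15,"x":-0.7,"y":0,"z":1,"wx":0,"wy":0,"wz":0},{"grip":15,"x":-0.7,"y":0,"z":1,"wx":0,"wy":0,"wz":0}]'|g
```

```text
tcp_pos: [0.4938, 0.0077, 0.2823] wrist_force: [0.1, 0.6, -1.7] 
tcp_pos: [0.4939, 0.0083, 0.2815] wrist_force: [0.4, -0.5, -1.6]
```

```bash
g(){ grep -E "tcp|force"|tr '\n' ' ';echo; }
python3 -m inch '[{"grip":15,"x":0,"y":0,"z":1,"wx":0,"wy":0,"wz":0},{"grip":15,"x":0,"y":0,"z":2,"wx":0,"wy":0,"wz":0},{"grip":15,"x":0,"y":0,"z":2,"wx":0,"wy":0,"wz":0}]'|g
python3 -m inch '[{"grip":15,"x":0,"y":0,"z":1,"wx":0,"wy":0,"wz":0},{"grip":15,"x":0,"y":0,"z":1.5,"wx":0,"wy":0,"wz":0},{"grip":15,"x":0,"y":0,"z":1.5,"wx":0,"wy":0,"wz":0}]'|g
```

```text
tcp_pos: [0.4939, 0.0083, 0.2794] wrist_force: [0.5, -1.1, -2.4] 
tcp_pos: [0.4939, 0.0083, 0.278] wrist_force: [1.2, -1.4, -2.0]
```

```bash
g(){ grep -E "tcp|force"|tr '\n' ' ';echo; }
python3 -m inch '[{"grip":15,"x":0,"y":0,"z":1,"wx":0,"wy":0,"wz":0},{"grip":15,"x":0,"y":0,"z":1.5,"wx":0,"wy":0,"wz":0},{"grip":15,"x":0,"y":0,"z":1.5,"wx":0,"wy":0,"wz":0}]'|g
python3 -m inch '[{"grip":15,"x":0,"y":0,"z":1,"wx":0,"wy":0,"wz":0},{"grip":15,"x":0,"y":0,"z":2,"wx":0,"wy":0,"wz":0},{"grip":15,"x":0,"y":0,"z":2,"wx":0,"wy":0,"wz":0}]'|g
```

```text
tcp_pos: [0.4939, 0.0083, 0.2765] wrist_force: [-0.1, -0.3, -1.2] 
tcp_pos: [0.4939, 0.0083, 0.2745] wrist_force: [-0.3, -1.2, -1.5]
```

```bash
g(){ grep -E "tcp|force"|tr '\n' ' ';echo; }
python3 -m inch '[{"grip":15,"x":0,"y":0,"z":3,"wx":0,"wy":0,"wz":0},{"grip":15,"x":0,"y":0,"z":6,"wx":0,"wy":0,"wz":0},{"grip":15,"x":0,"y":0,"z":9,"wx":0,"wy":0,"wz":0},{"grip":15,"x":0,"y":0,"z":12,"wx":0,"wy":0,"wz":0},{"grip":15,"x":0,"y":0,"z":12,"wx":0,"wy":0,"wz":0}]'|g
python3 -m inch '[{"grip":15,"x":0,"y":0,"z":1,"wx":0,"wy":0,"wz":0},{"grip":15,"x":0,"y":0,"z":1.5,"wx":0,"wy":0,"wz":0},{"grip":15,"x":0,"y":0,"z":1.5,"wx":0,"wy":0,"wz":0}]'|g
```

```text
tcp_pos: [0.4939, 0.0083, 0.262] wrist_force: [0.5, -0.7, -3.6] 
tcp_pos: [0.4939, 0.0083, 0.2611] wrist_force: [0.8, -0.8, -2.4]
```

```bash
g(){ grep -E "tcp|force"|tr '\n' ' ';echo; }
python3 -m inch '[{"grip":15,"x":0,"y":0,"z":0.5,"wx":0,"wy":0,"wz":0},{"grip":15,"x":0,"y":0,"z":0.5,"wx":0,"wy":0,"wz":0}]'|g
python3 -m inch '[{"grip":15,"x":0,"y":0,"z":0.4,"wx":0,"wy":0,"wz":0},{"grip":15,"x":0,"y":0,"z":0.4,"wx":0,"wy":0,"wz":0}]'|g
```

```text
tcp_pos: [0.4939, 0.0083, 0.2607] wrist_force: [0.7, -1.9, -2.0] 
tcp_pos: [0.494, 0.0083, 0.2605] wrist_force: [-0.6, -1.4, 1.9]
```

Contact came at the expected full depth. I'll release, withdraw and check.

```bash
python3 -m inch '[{"grip":40,"x":0,"y":0,"z":0,"wx":0,"wy":0,"wz":0},{"grip":40,"x":0,"y":0,"z":0,"wx":0,"wy":0,"wz":0},{"grip":40,"x":0,"y":0,"z":0,"wx":0,"wy":0,"wz":0},{"grip":40,"x":0,"y":0,"z":0,"wx":0,"wy":0,"wz":0},{"grip":40,"x":0,"y":0,"z":-10,"wx":0,"wy":0,"wz":0},{"grip":40,"x":0,"y":0,"z":-30,"wx":0,"wy":0,"wz":0},{"grip":40,"x":0,"y":0,"z":-60,"wx":0,"wy":0,"wz":0},{"grip":40,"x":0,"y":0,"z":-95,"wx":0,"wy":0,"wz":0},{"grip":40,"x":0,"y":35,"z":-125,"wx":0,"wy":0,"wz":0},{"grip":40,"x":0,"y":70,"z":-140,"wx":0,"wy":0,"wz":0},{"grip":40,"x":0,"y":100,"z":-140,"wx":0,"wy":0,"wz":0},{"grip":40,"x":0,"y":100,"z":-140,"wx":0,"wy":0,"wz":0},{"grip":40,"x":0,"y":100,"z":-140,"wx":0,"wy":0,"wz":0}]'
python3 - <<'E'
from h import *
f=manip.grab_frame("side");w=manip.grab_frame("wrist");P=pts(f)
m=(np.hypot(P[...,0]-.494,P[...,1]-.008)<.02)&(P[...,2]>.06)
q=P[m];print("pin",m.sum(),np.median(q,0),"top z",np.percentile(q[:,2],95),"expect .102")
for t in ["blank_plug","flux_bottle","solder_spool","flux_pot","tape"]:
    for r in manip.trace(t,"side")[:1]: print(t,round(r["conf"],2),r["bbox"])
a=cv2.resize(f["image"][130:290,250:420],(460,433),interpolation=cv2.INTER_CUBIC)
cv2.imwrite("pics/f1.png",np.hstack([a,cv2.resize(w["image"][0:400,200:500],(325,433))]))
E
```

```text
time_s: 12.0
tcp_pos: [0.3931, 0.0084, 0.4016]
orientation: [-179.8, -0.0, -90.0]
wrist_force: [0.1, 0.8, -0.5]
gripper_width: 0.0403
pin 130 [ 4.92212099e-01 -2.54379138e-04  8.58637943e-02] top z 0.10191617073160976 expect .102
blank_plug 0.6 [317.0, 256.3, 17.5, 13.4]
flux_bottle 0.89 [252.6, 229.1, 14.7, 29.8]
solder_spool 0.82 [381.7, 234.6, 35.1, 40.8]
flux_pot 0.83 [386.2, 271.8, 31.3, 34.1]
tape 0.45 [261.8, 148.4, 22.3, 12.7]
```

View pics/f1.png

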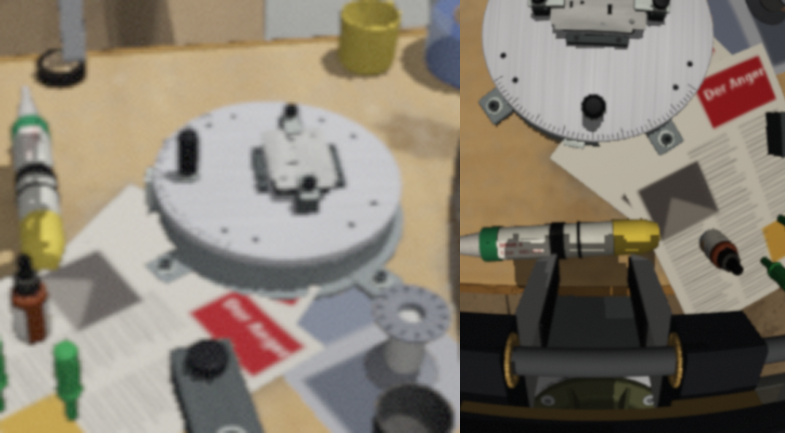

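The pin stands upright in the bush at (188,152), with its top at z ≈ 0.102 m as expected for fully home. The plug (205,358) and the bystanders are unmoved, and the gripper is clear.

```bash
python3 -c "
from plant import manip
print(manip.finish_job())"
```

```text
the job is handed in; nothing more can be done
None
```

The swivel fixture is locked: the lock pin is fully home through plate and ring, and the job is handed in. No verdict was reported. The robot's clock read about 12 s of the allowed 61 s at the last move.

- **What I did:** I drew the pin from the block and put its nose into the plate bush. I used it to swing the plate round towards the pointer, then slid it over the ring at roughly 6–11 N until it dropped into the bore. From there I lowered it to the collar stop.
- **Force:** The largest wrist force read was about 9 N (read only at the end of each move), and the collar met the plate at about 4 N.
- **Pin seated:** After the gripper let go, the last pictures showed the pin standing upright. Its top was at z = 0.1019 m against 0.102 m expected, so the collar is down on the plate. The last TCP height before release also matched full depth, 0.2605 m against 0.2604 m expected. I judged tilt and the 4 mm centring by eye and from the fit in the hole rather than measuring them.
- **Everything else:** The plug, flux bottle, spool, pot and tape were found within a few pixels of where they started. The gripper was clear of everything.
- **Disagreements:**
  - The network's side-view boxes shifted by a few pixels between pictures, which is its usual scatter.
  - My first estimate of the swivel centre was about 2 mm off radially, and I corrected it from the bush position.
  - My first move command was refused for missing keys, and nothing moved.

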